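# Hold a label roll's brake off by its hidden bolt head

## Robot

A 7-joint arm with a two-finger parallel gripper is mounted at the origin on a cart in front of the work surface, level with it; the furniture and walls round the work are solid. World frame = base frame: x ahead of the robot, y to its left, z up, the work surface at z = 0. Lengths are in m, angles in rad, forces in N, time in s.
With the tool pointing down it reaches from about 0.4 to 0.85 m from the base axis. Payload 4.4 kg.
Tool frame: the origin (TCP) lies at the centre of the arm's flange, where the gripper is bolted on; the fingertips stand 199 mm ahead of it and the grasp point (between the pads) lies 180 mm ahead of it; z points along the fingers, y is the line along which they close (so a half turn about z gives the same grasp; the last joint's range is limited). The gripper opens to 94 mm and grips with 3 to 60 N. Pads are 16 mm wide; open, the fingers measure 119 mm over their backs; the gripper's body (75 mm by 177 mm) begins 78 mm behind the grasp point.
Start: joints at [-1.407, 0.628, 0.038, 1.517, -0.027, 0.996, -0.02], TCP at [0.148, 0.633, 0.405] pointing down, gripper open.
Joint ranges: [-3.06, 3.06], [-0.37, 2.12], [-1.25, 1.32], [0.18, 2.47], [-1.1, 4.24], [0.23, 1.98], [-2.94, 2.94]. Speed limits (rad/s): [2.57, 2.57, 3.14, 3.14, 3.14, 3.14, 3.14].

## Interface

Orientations are given as a unit quaternion [x, y, z, w].
In Python, from plant import * gives the robot as it stands.
- The arm moves only by the tool step_arm, never from a script. Its argument "commands" is a list that holds one entry, the list of rows, each a list of 5 numbers: the opening, from 0 (shut) to 1 (fully open), then the shift along the world's x, y, z in mm, then the turn about the world's z in rad. A call has exactly 10 rows; each row shifts and turns the commanded pose from where the row before left it; what a row does not reach is not made up. A row lasts 1/10 s, in which the tool goes at most 50 mm and 8.59 degrees, less where a joint would pass 70% of its speed; a pose out of reach is approached as far as the arm can. A call with a gripper value outside its range is refused whole. The fingers move at their own pace and stop on an object; "squeeze" is the grip in N (left out, the last holds). Time passes only in rows, so rows that do not move let the fingers close, or fill a call up. It gives the time, the measured TCP pose, the force, the opening and the grip force at its end, in the units of the state.
- read_state(): the state, without advancing time (a new reading comes with each control period).
- get_image(name): name is "scene" or "top" or "wrist"; returns (picture, depth): 384x512x3 uint8, red, green, blue; 384x512 float32, m along the optical axis (not along the pixel's ray), 0 where there is no reading.
- camera_model(name): a dict with "fx", "fy", "cx", "cy" (pixels), "dist" ([k1, k2, p1, p2, k3] as OpenCV has them; the pictures are not rectified), "R" (3x3) and "t" (3): a world point X has camera coordinates R X + t. Camera axes: x right, y down, z forward; pixel columns grow to the right and rows downward; lengths in m; the calibration is good to about 2 mm. A picture is of the moment at which its call begins: read the wrist's pose just before it. camera_model takes no time and is no camera call; for the wrist camera it gives the pose at the moment of the call.
- finish_job(): hands the job in; it is judged then, once.
The state is a dict: "t": time; "qpos": joint angles; "joint_velocities": joint speeds; "tau": joint torques, N m; "eef_pos": TCP position; "tcp_rot": TCP orientation; "wrist_force": force on the tool from outside, world axes, zero at the start; "ft_torque": the same for the moment, N m; "finger_gap": finger opening in m; "grip_force": force on a finger pad.
Only numpy, scipy, OpenCV 4.12 (cv2) and the standard library are available. Lean on these libraries where they do the work, as an engineer would, in place of code of your own. Each camera call takes 0.05 s, during which the arm holds its last target. There are 200 camera calls.

## Task

The red weighted brake arm rests on the label roll of the dispenser stand. Reach down into the narrow gap behind the front bracket, grip the hidden hex bolt head by its flats, and turn it until you feel it come up against its stop, so that the brake is fully lifted off the roll. Finish still gripping the bolt head and holding it there, so that it cannot turn back; work only by the bolt head, never by the brake arm, and leave the other things on the table where they are.

Things in the scene. Friction and masses are not known exactly. Their poses are not given: they have to be found in the camera images.
- label_stand: Label dispenser stand, bolted down. Origin on the table under the bolt head; x from its front (label roll, 83 mm across, centre y +30, z 62 mm) to its back, y left, z up. Steel base x -93 to +57, y -70 to +70, 12 mm high. Two upright white plates across x, 163 mm high, 100 mm wide (80 near the top), 4 mm thick: front bracket and rear guard.
- gap_mouth (a point): Middle of the top of the gap between bracket and guard, 28 mm straight above the bolt head's centre, level with the plates' tops; axes as the stand's. The gap is 50 mm wide (x -25 to +25), open at the top and at both y ends; two thin rods cross it near its foot, 35 mm above the table.
- bolt_head: Dark hex bolt head in mid gap. Origin: its centre, 135 mm above the table. 22 mm across flats, 25.4 across corners, 16 mm long along its x (bolt axis, parallel to the stand's x), on a thinner collar. Its y is the normal of the two flats to grip, its z points up along them. At joint 0 its z leans 0.25 rad from vertical toward the stand's +y, at 0.25 it is upright, at the stop it leans 0.25 rad toward -y.
- head_left: The half of the bolt head on its +y side, with three of its six flats; part of the bolt head and same origin and axes. In a grip one finger presses on this half.
- head_right: The half of the bolt head on its -y side, with the other three flats; same origin and axes. In a grip the other finger presses on this half.
- brake_bolt (a joint): Turn of bolt, head and brake arm in rad about the stand's +x (the head's top moves toward the stand's -y). 0: brake arm rests on the roll. Hard stop at 0.50: brake fully lifted. The arm's weight (about 0.06 to 0.13 N m, varies) turns it back to 0 as soon as it is let go; friction is very small.
- brake_arm: Red flat arm on the bolt's front end, before the bracket, about 100 mm long, with a black rubber shoe and a round steel weight at its end; points to the stand's +y, sloping down, and rises as the bolt turns. Origin at the bolt head's centre. Not to be touched.
- gold_tin_4: Bystander: closed plain gold tin, 66 mm wide, 22 high, loose on the table; origin under its centre. To be left alone.
- tin_lid_2: Bystander: loose gold tin lid, 69 mm wide, 7 high, loose on the table; origin under its centre. To be left alone.
- spoon_0: Bystander: steel spoon, 165 x 35 x 11 mm, loose on the table; origin under its centre. To be left alone.
- thermometer_0: Bystander: probe thermometer, 167 x 34 x 17 mm, loose on the table; origin under its centre. To be left alone.
- brush_0: Bystander: blue cleaning brush, 26 x 130 x 36 mm, loose on the table; origin under its centre. To be left alone.
- sample_jar: Bystander: sample jar with orange cap, 69 mm wide, 75 high, loose on the table; origin under its centre. To be left alone.

How it is judged:
By the outcome, as a careful person would: the job done as asked, in the order asked, and still so for the second after the job is handed in, while the arm keeps its last pose, push and grip.
It also fails if it takes over 38 s, if anything falls off the work surface, if the arm or the gripper's body presses on something with over 40 N, if the wrist force passes 120 N, or if a joint passes its speed limit or range.

## Working session

There is one attempt and no reset: what is moved stays moved. The work goes in short steps, Python scripts to look and compute and a tool call to move; the robot and the scene stay as the last step left them, time stands still between calls to the robot, and variables do not carry over. Pictures are saved under pics/ and viewed, at most 10 in all, crops included, and the job is handed in when it is done.

Besides the shell and the picture viewer there is one more tool, called after "Request:" in YAML: its name, and indented under it one key for each argument. step_arm: Moves the arm, as the interface text tells. Its arguments: {"type":"object","properties":{"commands":{"type":"array"},"squeeze":{"type":"number"}},"required":["commands"]}

```bash
ls; mkdir -p pics; cat > h.py <<'E'
from plant import *
import numpy as np, cv2
def grab(n,save=None):
    s=read_state(); m=camera_model(n); im,d=get_image(n)
    if save: cv2.imwrite('pics/'+save,im[:,:,::-1])
    return im,d,m,s
def unproj(m,uv,d):
    uv=np.asarray(uv,float).reshape(-1,1,2)
    K=np.array([[m['fx'],0,m['cx']],[0,m['fy'],m['cy']],[0,0,1]])
    p=cv2.undistortPoints(uv,K,np.array(m['dist'])).reshape(-1,2)
    d=np.asarray(d,float).reshape(-1,1)
    P=np.hstack([p*d,d]); return (P-np.array(m['t']))@np.array(m['R'])
def cloud(m,d):
    v,u=np.mgrid[:d.shape[0],:d.shape[1]]
    return unproj(m,np.stack([u,v],-1).reshape(-1,2),d.ravel()).reshape(*d.shape,3)
E
python3 - <<'E'
from h import *
a=grab('scene');b=grab('top')
cv2.imwrite('pics/st.png',cv2.resize(np.vstack([a[0],b[0]]),(0,0),fx=.78,fy=.78)[:,:,::-1])
print({k:v for k,v in read_state().items()})
for n in (a,b):
    np.save; C=-np.array(n[2]['R']).T@np.array(n[2]['t']); print(C)
E
```

```text
pics
{'t': 0.1, 'qpos': array([-1.40682422,  0.62920374,  0.038448  ,  1.51826041, -0.02701384,
        0.99632115, -0.01997231]), 'joint_velocities': array([-2.09341297e-04, -7.62879876e-04,  8.40577749e-04, -4.19957703e-03,
        8.62846535e-05, -2.06361540e-04,  7.40872899e-04]), 'tau': array([ 2.26192860e-03, -5.50782037e+01,  1.14712346e+00, -1.87115335e+01,
       -5.22097677e-02,  1.92548294e-02,  5.68740404e-05]), 'eef_pos': array([0.14794711, 0.63266368, 0.40388063]), 'tcp_rot': array([ 1.14624655e-01,  9.93408520e-01, -8.32169662e-04, -9.38009373e-05]), 'wrist_force': array([ 0.54850812,  0.37411259, -0.07015634]), 'ft_torque': array([ 0.00267013, -0.00572236,  0.09241358]), 'grip_force': 0.0, 'finger_gap': 0.09432373942930265}
[-0.73090127 -0.81812872  1.19129825]
[0.23521606 0.02063199 1.85487732]
```

View pics/st.png

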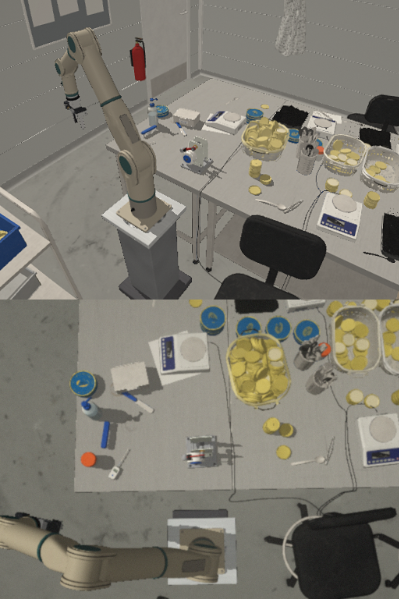

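The stand is near top-view pixel (256,195), with the brake weight (red) visible. I'll crop it at full resolution and get the point cloud of its plates.

```bash
python3 - <<'E'
from h import *
im,d,m,s=grab('top'); P=cloud(m,d)
a=grab('scene')
c=cv2.resize(im[165:230,215:310],(0,0),fx=6,fy=6,interpolation=cv2.INTER_CUBIC)
c2=cv2.resize(a[0][165:225,220:290],(0,0),fx=4,fy=4,interpolation=cv2.INTER_CUBIC)
o=np.zeros((max(c.shape[0],1)+0,c.shape[1]+200,3),np.uint8); o[:,:c.shape[1]]=c; 
cc=cv2.resize(c2,(200,171)); o[:171,c.shape[1]:]=cc
cv2.imwrite('pics/crop.png',o[:,:,::-1])
for nm,PP,D in(('top',P,d),('scene',cloud(a[2],a[1]),a[1])):
    if nm=='top': reg=np.zeros(D.shape,bool); reg[165:230,215:310]=1
    else: reg=np.zeros(D.shape,bool); reg[150:235,210:300]=1
    z=PP[...,2]
    for lo,hi in((.15,.175),(.12,.15),(.006,.02)):
        k=reg&(D>0)&(z>lo)&(z<hi); q=PP[k]
        print(nm,lo,k.sum()); 
        if len(q): print(np.percentile(q,[2,50,98],axis=0).round(3).tolist())
        if lo==.15: print(q[:60].round(3).tolist())
E
```

```text
top 0.15 88
[[0.428, -0.043, 0.15], [0.458, -0.005, 0.161], [0.509, 0.036, 0.17]]
[[0.511, -0.04, 0.161], [0.508, 0.008, 0.161], [0.508, 0.004, 0.165], [0.508, 0.001, 0.165], [0.508, -0.003, 0.161], [0.507, -0.006, 0.17], [0.508, -0.01, 0.161], [0.508, -0.013, 0.163], [0.507, -0.016, 0.165], [0.507, -0.02, 0.166], [0.508, -0.023, 0.162], [0.508, -0.027, 0.163], [0.509, -0.03, 0.157], [0.508, -0.034, 0.161], [0.507, -0.037, 0.166], [0.508, -0.04, 0.159], [0.509, -0.044, 0.15], [0.505, 0.035, 0.164], [0.504, 0.032, 0.169], [0.506, 0.028, 0.158], [0.505, 0.025, 0.161], [0.505, 0.021, 0.16], [0.505, 0.018, 0.163], [0.503, 0.015, 0.172], [0.504, 0.011, 0.165], [0.505, 0.008, 0.16], [0.506, 0.004, 0.157], [0.505, 0.001, 0.158], [0.504, -0.003, 0.167], [0.504, -0.006, 0.164], [0.505, -0.009, 0.162], [0.505, -0.013, 0.159], [0.505, -0.016, 0.157], [0.506, -0.02, 0.153], [0.506, -0.03, 0.153], [0.503, 0.035, 0.157], [0.504, 0.032, 0.151], [0.503, 0.028, 0.154], [0.503, 0.018, 0.15], [0.485, 0.001, 0.154], [0.485, -0.006, 0.153], [0.475, -0.009, 0.15], [0.468, -0.005, 0.152], [0.461, -0.002, 0
[... 1492 characters left out ...]
, -0.035, 0.161], [0.507, -0.042, 0.165], [0.45, 0.028, 0.165], [0.458, 0.028, 0.16], [0.451, 0.018, 0.168], [0.509, -0.025, 0.152], [0.508, -0.031, 0.155], [0.516, -0.031, 0.151], [0.513, -0.038, 0.155], [0.455, 0.031, 0.155], [0.454, 0.025, 0.158], [0.453, 0.019, 0.161], [0.449, 0.01, 0.167], [0.449, 0.005, 0.169], [0.458, 0.006, 0.164], [0.505, -0.038, 0.155], [0.45, 0.033, 0.152], [0.451, 0.028, 0.153], [0.454, 0.025, 0.153], [0.452, 0.018, 0.157], [0.453, 0.013, 0.158], [0.457, 0.011, 0.156], [0.454, 0.003, 0.161]]
scene 0.12 224
[[0.418, -0.053, 0.121], [0.458, -0.009, 0.137], [0.514, 0.044, 0.149]]
scene 0.006 1087
[[0.316, -0.195, 0.006], [0.523, 0.011, 0.009], [0.861, 0.377, 0.019]]
```

View pics/crop.png

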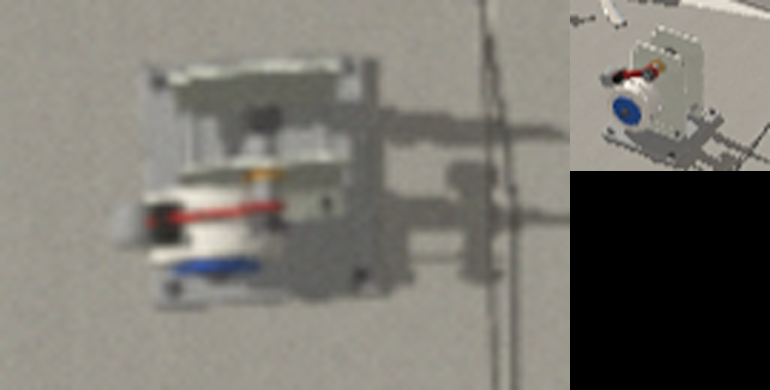

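The robot side of the crop shows the front bracket, red arm, black shoe and roll, so the stand's x is about world x. The dark hex head is at crop (262,118), in mid gap. From the cloud, the plate tops are at x≈0.454 and 0.507 (50 mm gap plus plate thickness, as expected), z≈0.162, y centre ≈-0.004, yaw ≈+0.05. I'll go above it and look closer.

Request:
step_arm:
  commands:
    - [[1,16,-32,1,0.014],[1,16,-32,1,0.014],[1,16,-32,1,0.014],[1,16,-32,1,0.014],[1,16,-32,1,0.014],[1,16,-32,1,0.014],[1,16,-32,1,0.014],[1,16,-32,1,0.014],[1,16,-32,1,0.014],[1,16,-32,1,0.014]]

```text
t: 1.2
eef_pos: [0.3085, 0.3115, 0.4148]
tcp_rot: [0.045, 0.999, 0.0, 0.0]
wrist_force: [1.3, 0.0, 0.6]
finger_gap: 0.094
grip_force: 0.0
```

Request:
step_arm:
  commands:
    - [[1,17,-32,1,0.014],[1,17,-32,1,0.014],[1,17,-32,1,0.014],[1,17,-32,1,0.014],[1,17,-32,1,0.014],[1,17,-32,1,0.014],[1,17,-32,1,0.014],[1,17,-32,1,0.014],[1,17,-32,1,0.014],[1,17,-32,1,0.014]]

```text
t: 2.2
eef_pos: [0.4785, -0.0085, 0.4248]
tcp_rot: [-0.025, 1.0, 0.0, 0.0]
wrist_force: [0.6, 0.4, -0.2]
finger_gap: 0.0939
grip_force: 0.0
```

```bash
python3 - <<'E'
from h import *
im,d,m,s=grab('wrist','w1.png'); P=cloud(m,d); np.savez('w1.npz',im=im,P=P,d=d)
print(s['t'],s['eef_pos'],s['tcp_rot'])
z=P[...,2];k=(d>0)&(z>.14)&(z<.175); print(k.sum(),np.percentile(P[k],[2,50,98],axis=0).round(3))
E
```

```text
2.2 [ 0.47848816 -0.00846465  0.42475265] [-2.53775075e-02  9.99677937e-01  6.25825875e-05  1.07737845e-05]
3718 [[ 0.419 -0.048  0.141]
 [ 0.468 -0.005  0.148]
 [ 0.51   0.04   0.165]]
```

View pics/w1.png

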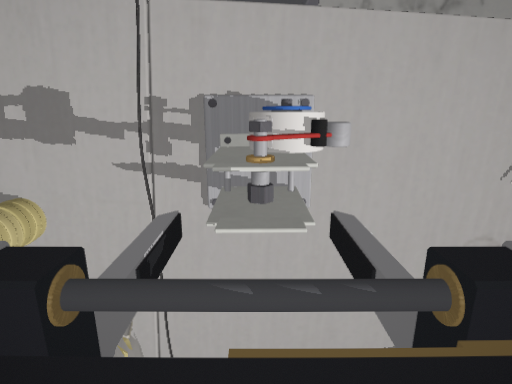

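The wrist view (image up = world -x, right = +y) shows the front bracket top edge at row ~165, the rear guard top at row ~225, and the dark hex head at (261,192) between them. The fingers straddle it.

```bash
python3 - <<'E'
import numpy as np,cv2
f=np.load('w1.npz');im,P,d=f['im'],f['P'],f['d']
z=P[...,2];g=im.mean(2)
reg=np.zeros(d.shape,bool);reg[140:235,190:330]=1
for lo,hi,n in((.43,.47,'front'),(.49,.53,'rear')):
    k=reg&(d>0)&(z>.156)&(z<.17)&(P[...,0]>lo)&(P[...,0]<hi)&(g>100); q=P[k]
    a,b=np.polyfit(q[:,1],q[:,0],1); print(n,k.sum(),'slope',a,'x at y=-.005',a*-.005+b,'y',np.percentile(q[:,1],[1,99]),'z',np.percentile(q[:,2],[1,50,99]))
k=reg&(d>0)&(g<85)&(z>.11)&(z<.16)&(P[...,0]>.455)&(P[...,0]<.51);q=P[k]
print(k.sum(),np.percentile(q,[2,50,98],axis=0).round(4))
v,u=np.nonzero(k);print(u.min(),u.max(),v.min(),v.max())
t=k&(z>.143); print(P[t].mean(0))
E
```

```text
front 589 slope -0.052807631563203 x at y=-.005 0.4537334575436188 y [-0.04420703  0.03318878] z [0.15641771 0.16363716 0.16528892]
rear 656 slope -0.060013381000520054 x at y=-.005 0.5073309745556098 y [-0.04096501  0.03585014] z [0.15622354 0.16311213 0.16522828]
306 [[ 0.4728 -0.0152  0.1361]
 [ 0.4801 -0.0079  0.1462]
 [ 0.4889  0.0045  0.1489]]
248 272 183 203
[ 0.48064509 -0.00706861  0.14650523]
```

Head centre ≈ (0.4805, -0.0045), yaw ≈0.055 rad. The tool can only yaw, so the plan has three steps:
1. Squeeze with the pads upright. That turns the head to 0.25.
2. Shove toward -y while lifting, so the left finger rolls and pushes the head on to the stop.
3. Clamp on the upper half of the head, where the grip holds it against the stop.

Request:
step_arm:
  commands:
    - [[1,2,4,-10,0.004],[0.8,0,0,-10,0],[0.8,0,0,-10,0],[0.6,0,0,-10,0],[0.6,0,0,-10,0],[0.5,0,0,-10,0],[0.5,0,0,-10,0],[0.5,0,0,-10,0],[0.5,0,0,-10,0],[0.5,0,0,-10,0]]
  squeeze: 30

```text
t: 3.25
eef_pos: [0.4801, -0.0031, 0.3238]
tcp_rot: [-0.027, 1.0, -0.0, -0.0]
wrist_force: [-1.2, 0.2, -0.3]
finger_gap: 0.0466
grip_force: 0.0
```

Request:
step_arm:
  commands:
    - [[0.4,0,0,0,0],[0.3,0,0,0,0],[0.25,0,0,0,0],[0.2,0,0,0,0],[0.2,0,0,0,0],[0.1,0,0,0,0],[0,0,0,0,0],[0,0,0,0,0],[0,0,0,0,0],[0,0,0,0,0]]
  squeeze: 30

```text
t: 4.25
eef_pos: [0.4803, -0.0038, 0.325]
tcp_rot: [-0.027, 1.0, -0.001, 0.0]
wrist_force: [1.9, -5.2, 0.9]
finger_gap: 0.0233
grip_force: 30.0
```

```bash
cat >> h.py <<'E'
def arm_angle(verbose=True):
    im,d,m,s=grab('scene'); P=cloud(m,d); i=im.astype(int)
    k=(i[...,0]>110)&(i[...,0]>1.9*i[...,1])&(i[...,0]>1.9*i[...,2])&(d>0)&(abs(P[...,0]-.42)<.06)&(abs(P[...,1])<.15)&(P[...,2]>.05)
    q=P[k]; a=np.polyfit(q[:,1],q[:,2],1)[0] if k.sum()>3 else None
    v,u=np.nonzero(k)
    print('t',round(s['t'],2),'red px',k.sum(),'3D slope angle',None if a is None else round(np.arctan(a),3),'zmax',q[:,2].max().round(3) if len(q) else None,
      'u',(u.min(),u.max()) if len(u) else None,'v at umin',v[u<=u.min()+2].mean() if len(u) else None,'v at umax',v[u>=u.max()-2].mean() if len(u) else None)
    print('F',s['wrist_force'].round(1),'grip',round(s['grip_force'],1),'gap',round(s['finger_gap'],4),'tcp',s['eef_pos'].round(4))
    return im
E
python3 - <<'E'
from h import *
im=arm_angle(); w=grab('wrist')[0]
c=cv2.resize(im[160:230,215:300],(466,384),interpolation=cv2.INTER_CUBIC)
o=np.hstack([c,w[:,100:400]]);cv2.imwrite('pics/g1.png',o[:,:,::-1])
E
```

```text
t 4.25 red px 10 3D slope angle -0.455 zmax 0.145 u (np.int64(239), np.int64(250)) v at umin 190.6 v at umax 190.0
F [ 1.9 -5.2  0.9] grip 30.0 gap 0.0233 tcp [ 0.4803 -0.0038  0.325 ]
```

View pics/g1.png

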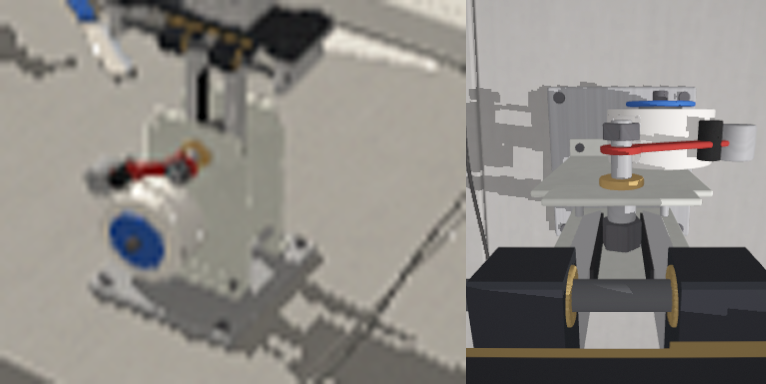

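The scene view shows the fingers closed in the gap and the arm still on or near the roll. The wrist view shows the head (520,235 in the composite) between the pads. A gap of 23.3 mm means the head is about 0.11 rad from upright. Now I'll shove toward -y gently and gauge the stiffness.

Request:
step_arm:
  commands:
    - [[0,0,-1,0,0],[0,0,-1,0,0],[0,0,-1,0,0],[0,0,0,0,0],[0,0,0,0,0],[0,0,0,0,0],[0,0,0,0,0],[0,0,0,0,0],[0,0,0,0,0],[0,0,0,0,0]]
  squeeze: 40

```text
t: 5.35
eef_pos: [0.4803, -0.0046, 0.3249]
tcp_rot: [-0.028, 1.0, 0.001, 0.0]
wrist_force: [-0.3, 5.9, 5.0]
finger_gap: 0.0226
grip_force: 40.0
```

```bash
python3 -c "
from h import *
arm_angle()"
```

```text
t 5.35 red px 10 3D slope angle -0.365 zmax 0.141 u (np.int64(239), np.int64(250)) v at umin 190.25 v at umax 190.0
F [-0.3  5.9  5. ] grip 40.0 gap 0.0226 tcp [ 0.4803 -0.0046  0.3249]
```

Request:
step_arm:
  commands:
    - [[0,0,-1,0,0],[0,0,-1,0,0],[0,0,-1,1,0],[0,0,0,1,0],[0,0,0,2,0],[0,0,0,2,0],[0,0,0,2,0],[0,0,0,2,0],[0,0,0,0,0],[0,0,0,0,0]]
  squeeze: 30

```text
t: 6.4
eef_pos: [0.4796, -0.0052, 0.3302]
tcp_rot: [-0.029, 1.0, 0.002, -0.002]
wrist_force: [8.6, 11.9, -40.6]
finger_gap: 0.0214
grip_force: 30.0
```

```bash
python3 -c "
from h import *
arm_angle()"
```

```text
t 6.4 red px 15 3D slope angle -0.223 zmax 0.148 u (np.int64(234), np.int64(250)) v at umin 187.0 v at umax 190.0
F [  8.6  11.9 -40.6] grip 30.0 gap 0.0214 tcp [ 0.4796 -0.0052  0.3302]
```

Request:
step_arm:
  commands:
    - [[0,0,-1,0,0],[0,0,-1,0,0],[0,0,0,0,0],[0,0,0,0,0],[0,0,0,1,0],[0,0,0,1,0],[0,0,0,1,0],[0,0,0,0,0],[0,0,0,0,0],[0,0,0,0,0]]
  squeeze: 15

```text
t: 7.45
eef_pos: [0.4783, -0.0061, 0.3347]
tcp_rot: [-0.029, 1.0, 0.003, -0.004]
wrist_force: [2.0, 15.1, -20.9]
finger_gap: 0.0218
grip_force: 14.4
```

```bash
python3 -c "
from h import *
arm_angle()"
```

```text
t 7.45 red px 10 3D slope angle -0.24 zmax 0.145 u (np.int64(238), np.int64(250)) v at umin 187.33333333333334 v at umax 189.5
F [  2.   15.1 -20.9] grip 14.4 gap 0.0218 tcp [ 0.4783 -0.0061  0.3347]
```

Request:
step_arm:
  commands:
    - [[0,0,-2,0,0],[0,0,-2,0,0],[0,0,-2,1,0],[0,0,0,1,0],[0,0,0,0,0],[0,0,0,1,0],[0,0,0,0,0],[0,0,0,0,0],[0,0,0,0,0],[0,0,0,0,0]]
  squeeze: 12

```text
t: 8.5
eef_pos: [0.4784, -0.0088, 0.3387]
tcp_rot: [-0.031, 1.0, 0.006, -0.004]
wrist_force: [-1.6, 25.0, -8.3]
finger_gap: 0.0234
grip_force: 10.6
```

```bash
python3 -c "
from h import *
arm_angle()"
```

```text
t 8.5 red px 15 3D slope angle 0.032 zmax 0.148 u (np.int64(234), np.int64(250)) v at umin 184.0 v at umax 189.66666666666666
F [-1.6 25.  -8.3] grip 10.6 gap 0.0234 tcp [ 0.4784 -0.0088  0.3387]
```

It's turning: the arm slope rose from -0.45 to about 0.03, and the gap implies about 0.12 past upright. Continuing.

Request:
step_arm:
  commands:
    - [[0,0,-1,1,0],[0,0,-1,0,0],[0,0,-1,1,0],[0,0,-1,0,0],[0,0,0,0,0],[0,0,0,0,0],[0,0,0,0,0],[0,0,0,0,0],[0,0,0,0,0],[0,0,0,0,0]]
  squeeze: 12

```text
t: 9.55
eef_pos: [0.4784, -0.0128, 0.3407]
tcp_rot: [-0.031, 1.0, 0.006, -0.003]
wrist_force: [0.0, 24.1, -9.0]
finger_gap: 0.0296
grip_force: 10.6
```

```bash
python3 - <<'E'
from h import *
im=arm_angle(); w=grab('wrist')[0]
c=cv2.resize(im[160:230,215:300],(466,384),interpolation=cv2.INTER_CUBIC)
o=np.hstack([c,w[:,100:400]]);cv2.imwrite('pics/g2.png',o[:,:,::-1])
E
```

```text
t 9.55 red px 14 3D slope angle -0.01 zmax 0.148 u (np.int64(234), np.int64(250)) v at umin 184.0 v at umax 189.66666666666666
F [ 0.  24.1 -9. ] grip 10.6 gap 0.0296 tcp [ 0.4784 -0.0128  0.3407]
```

View pics/g2.png

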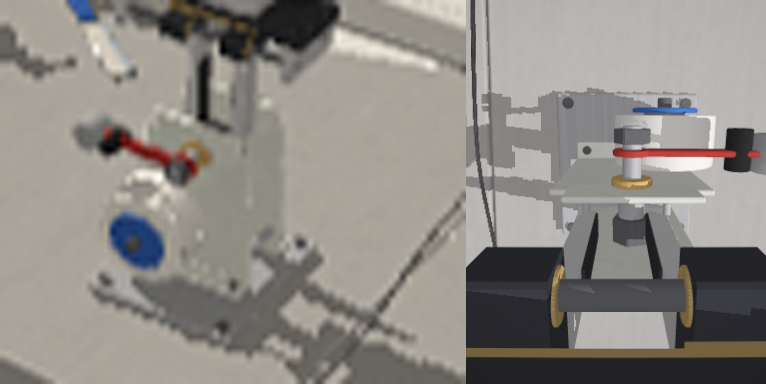

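The scene view shows the red arm now sloping up. The wrist view shows the head between the pads with the left pad touching; the gap opened to 29.6 mm because the shove exceeded the squeeze. I'll close with more force and measure the arm's slope against the first wrist cloud.

Request:
step_arm:
  commands:
    - [[0,0,0,0,0],[0,0,0,0,0],[0,0,0,0,0],[0,0,0,0,0],[0,0,0,0,0],[0,0,0,0,0],[0,0,0,0,0],[0,0,0,0,0],[0,0,0,0,0],[0,0,0,0,0]]
  squeeze: 22

```text
t: 10.65
eef_pos: [0.4783, -0.0083, 0.3407]
tcp_rot: [-0.033, 0.999, 0.009, -0.004]
wrist_force: [-0.8, 36.8, -8.2]
finger_gap: 0.0176
grip_force: 20.6
```

```bash
cat >> h.py <<'E'
def slope(im,P,d):
    i=im.astype(int)
    k=(i[...,0]>110)&(i[...,0]>2.2*i[...,1])&(i[...,0]>2.2*i[...,2])&(d>0)&(abs(P[...,0]-.43)<.03)&(abs(P[...,1]-.03)<.09)&(P[...,2]>.08)&(P[...,2]<.2)
    q=P[k]; print('red',len(q)); 
    for lo in np.arange(-.01,.1,.02):
        w=q[(q[:,1]>=lo)&(q[:,1]<lo+.02)]
        if len(w): print('  y',w[:,1].mean().round(4),'z',np.median(w[:,2]).round(4),len(w))
    if len(q)>5:
        a,b=np.polyfit(q[:,1],q[:,2],1); print(' angle',np.arctan(a).round(3),'z at bolt',(a*-.005+b).round(4))
E
python3 - <<'E'
from h import *
f=np.load('w1.npz');slope(f['im'],f['P'],f['d'])
im,d,m,s=grab('wrist');slope(im,cloud(m,d),d)
arm_angle()
E
```

```text
red 300
  y -0.0004 z 0.1461 90
  y 0.0197 z 0.1297 82
  y 0.0403 z 0.1191 82
  y 0.059 z 0.1091 19
 angle -0.516 z at bolt 0.1446
red 926
  y 0.0002 z 0.1449 226
  y 0.0202 z 0.1432 240
  y 0.0397 z 0.1437 241
  y 0.0597 z 0.144 121
 angle -0.02 z at bolt 0.1443
t 10.7 red px 14 3D slope angle -0.012 zmax 0.148 u (np.int64(234), np.int64(250)) v at umin 184.0 v at umax 189.66666666666666
F [-1.7 36.4 -7.3] grip 20.6 gap 0.0176 tcp [ 0.4783 -0.0083  0.3407]
```

Arm turned 0.496 rad, from -0.516 to -0.020, and it stays there while the shove rose from 24 to 37 N. That is the stop. I'll firm the grip on both sides and ease the shove slightly.

Request:
step_arm:
  commands:
    - [[0,0,0,0,0],[0,0,0,0,0],[0,0,0,0,0],[0,0,1,0,0],[0,0,1,0,0],[0,0,1,0,0],[0,0,0,0,0],[0,0,0,0,0],[0,0,0,0,0],[0,0,0,0,0]]
  squeeze: 28

```text
t: 11.75
eef_pos: [0.4782, -0.0075, 0.3407]
tcp_rot: [-0.032, 0.999, 0.007, -0.004]
wrist_force: [-2.3, 31.3, -7.9]
finger_gap: 0.0171
grip_force: 25.1
```

Request:
step_arm:
  commands:
    - [[0,0,0,0,0],[0,0,0,0,0],[0,0,0,0,0],[0,0,0,0,0],[0,0,0,0,0],[0,0,0,0,0],[0,0,0,0,0],[0,0,0,0,0],[0,0,0,0,0],[0,0,0,0,0]]

```text
t: 12.75
eef_pos: [0.4782, -0.0074, 0.3407]
tcp_rot: [-0.032, 0.999, 0.007, -0.004]
wrist_force: [-0.8, 30.4, -8.6]
finger_gap: 0.0169
grip_force: 25.1
```

```bash
python3 - <<'E'
from h import *
im,d,m,s=grab('wrist','g3.png');slope(im,cloud(m,d),d)
print(s['wrist_force'],s['finger_gap'],s['grip_force'],s['eef_pos'])
E
```

```text
red 917
  y 0.0003 z 0.1447 223
  y 0.0198 z 0.1433 230
  y 0.0396 z 0.1436 244
  y 0.0593 z 0.1443 123
 angle -0.018 z at bolt 0.1443
[-0.83530838 30.38995709 -8.63412677] 0.01686467753097172 25.107990503311157 [ 0.47824919 -0.00744301  0.34073424]
```

View pics/g3.png

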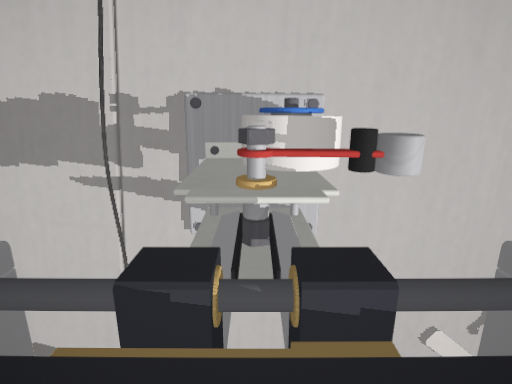

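The wrist view shows both pads on the head at (257,230), the red arm level, and the shoe well off the roll. The angle holds at the stop, and the force and gap are steady with both fingers loaded (2×25 N grip against a 30 N net side load). Handing in.

```bash
python3 -c "
from plant import *
print(finish_job())"
```

```text
the job is handed in; nothing more can be done
None
```

The bolt head is turned about 0.50 rad to its stop, and the brake is fully lifted off the roll; I handed the job in at about 12.8 s with both fingers still gripping the upper part of the head and holding it there.

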